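# Clamp the canister and open its push-and-turn cap

### The job

Wind the crank of the opening clamp clockwise (seen from above), a full turn and on to its stop, so that its jaws grip the steel canister. Then press the canister's white push-and-turn cap down, keep it pressed while you twist it anticlockwise about 60 degrees, and lift it off. Finish still holding the cap upright in the gripper, straight above the open canister and roughly 10 cm clear of it; leave the canister clamped and upright and do not disturb the things standing around.

Things in the scene. Friction and masses are not known exactly. Their poses are not given: they have to be found in the camera images.
- clamp: Fixed aluminium plate 110 x 340 x 12 mm: dark steel vee jaw at its -y end, sliding jaw in the middle, grey gear housing (62 x 75 mm, top 68 mm up) with the crank at the +y end. Origin under the plate's centre, on the work surface; y runs from vee jaw to crank. Canister stands 85 mm from the centre towards -y, crank axis 100 mm towards +y. Jaws reach 62 mm above the work surface.
- jaw_pad: Sprung rubber pad (56 x 7 x 40 mm) on the sliding jaw, facing the canister; starts about 9 mm from it. The crank drives it 2 mm per rad towards the canister, pressing that into the vee jaw with about 30 N. Origin on the pad's face, at work surface level.
- crank (a joint): Crank angle in rad, growing clockwise seen from above. Starts at 0 to 0.4, stops hard at 7.0; wound home means above 6.7. At 0 the handle lies on the side away from the canister (+y of the clamp), at angle q it is turned clockwise by q from there. Friction of 2 to 4 N at the handle; it stays where it is left.
- crank_axis (a point): Point on the crank's vertical turning axis, 110 mm above the work surface, level with the middle of the handle. Axes as the clamp's.
- crank_grip (a point): Middle of the crank's handle: a black upright sleeve, 20 mm in diameter and 44 mm tall (from 88 to 132 mm above the work surface), 50 mm from the crank's axis. The sleeve spins freely on its pin, so the gripper need not turn with the crank.
- canister: Loose round stainless canister, about 0.55 kg, 72 mm in diameter, 76 mm tall to the shoulder, neck 40 mm in diameter up to 104 mm; upright on the clamp's plate (12 mm above the work surface). Origin: centre of its underside. Three lugs on the neck hold the cap. Its yaw equals the cap's (within 3 degrees) while the cap is locked.
- canister_neck (a point): Centre of the top of the canister's neck, 104 mm above its underside. Axes as the canister's.
- plunger (a joint): Travel in m of the spring plunger in the canister's mouth that pushes the cap up; grows as the cap is pressed: about 0 with the cap locked at rest, 0.008 with the cap down on the neck rim (hard stop). The cap turns only while pressed more than 3.5 mm; aim for 6 to 7 mm. Resistance 5 N at first, 1 N more per mm.
- cap: White push-and-turn cap, 60 g: ribbed skirt 64 mm in diameter, 26 mm tall, with an upright grip bar across its top. Origin: centre of the skirt's lower edge, 91 mm above the canister's underside while locked. x runs along the bar. Pressed 6 to 7 mm and turned anticlockwise (from above) 32 to 90 degrees (60 is the middle, 90 a stop) it is free to lift straight off.
- cap_grip (a point): Middle of the cap's grip bar (56 mm long along x, 16 mm wide along y, 26 mm tall along z); the flat top of the cap lies 13 mm below it, the bar's top 13 mm above it. Axes as the cap's.
- cup: Bystander: yellow plastic cup, 76 mm wide, 85 mm tall. Origin: centre of its underside.
- tumbler: Bystander: glass tumbler of amber marbles, 72 mm wide, 95 mm tall. Origin: centre of its underside.
- rack: Bystander: beech rack with six aluminium jacks, 60 x 200 mm, 68 mm tall. Origin: centre of its underside.
- ball_dish: Bystander: orange ball in a small white dish, 72 mm wide, 58 mm tall. Origin: centre of its underside.

How it is judged:
On the way, in this order (a step that is already met when the one before it is completed fails the run):
1. the crank is wound a full turn on to its stop and the pad grips the canister (value of joint crank above 6.7 rad and contact force between jaw_pad and canister above 10 N), for 0.1 s.
2. the cap is pressed down on the clamped canister (value of joint plunger above 0.0038 m and value of joint crank above 6.6 rad and angle between the x axis of cap and the x axis of canister, either way round below 0.3 rad), for 0.05 s.
3. the pressed cap is twisted free, still down on the neck (angle between the x axis of cap and the x axis of canister, either way round above 0.5 rad and z of cap in the frame of canister below 0.1 m and value of joint crank above 6.6 rad), for 0.05 s.
At the end, for the whole second after the job is handed in: Cap still and upright (14 deg) in the fingers only, its edge 46 to 176 mm above the neck top and within 40 mm of straight above the canister; crank past 6.6 rad, pad gripping with over 8 N, canister upright (4.5 deg) on the plate (z of cap in the frame of canister between 0.15 and 0.28 m and horizontal distance between cap and canister below 0.04 m and angle between cap's own z axis and vertical below 0.25 rad and contact force between the fingers and cap above 2 N and contact force between cap and canister below 0.1 N and linear speed of cap below 0.03 m/s and value of joint crank above 6.6 rad and contact force between jaw_pad and canister above 8 N and angle between canister's own z axis and vertical below 0.08 rad and z of canister in the frame of clamp below 0.016 m); the arm keeps its last pose, push and grip.
It fails at once if a bystander is shifted by more than 30 mm or tipped (distance of any of cup, tumbler, rack, ball_dish from where it was at the start of the episode above 0.03 m or angle between any of cup, tumbler, rack, ball_dish's own z axis and vertical above 0.35 rad).
It fails at once if the canister is tipped or moved out of the clamp (distance of canister from where it was at the start of the episode above 0.02 m or angle between canister's own z axis and vertical above 0.2 rad).
It also fails if it takes over 58 s, if anything falls off the work surface, if the arm or the gripper's body presses on something with over 40 N, if the wrist force passes 120 N, or if a joint passes its speed limit or range.

### The arm

A 7-joint arm with a two-finger parallel gripper is mounted at the origin on the work surface. World frame = base frame: x ahead of the robot, y to its left, z up, the work surface at z = 0. Lengths are in m, angles in rad, forces in N, time in s.
With the tool pointing down it reaches from about 0.4 to 0.85 m from the base axis. Payload 6.9 kg.
Tool frame: the origin (TCP) lies on the centre line of the jaws, within the pads' length; the fingertips stand 19 mm ahead of it and the grasp point (between the pads) is the TCP; z points along the fingers, y is the line along which they close (so a half turn about z gives the same grasp; the last joint's range is limited). The gripper opens to 85 mm and grips with 20 to 120 N. Pads are 22 mm wide; open, the fingers measure 114 mm over their backs; the gripper's body (76 mm by 85 mm) begins 54 mm behind the grasp point. The pads swing forward as they close: fully open they stand 13 mm farther back than shut.
Start: joints at [1.361, 0.507, -0.238, 1.5, 0.126, 1.149, -0.155], TCP at [0.193, -0.594, 0.25] pointing down, gripper open.
Joint ranges: [-3.08, 3.08], [-0.24, 2.05], [-1.43, 1.35], [0, 2.5], [-1.52, 4.66], [0.17, 1.96], [-2.89, 2.89]. Speed limits (rad/s): [2.39, 2.39, 3.14, 3.14, 3.14, 3.14, 3.14].

### API

Orientations are given as a rotation vector (axis times angle).
In Python, from cell import sense, grab_frame, calibration, job_done, search_frame, masks_of, mark_of gives the robot as it stands. The module is installed in compiled form; this text tells all that it offers.
- The arm moves only by the tool send_rows, never from a script. Its argument "deltas" is one flat list of numbers, 7 for each row, row after row: the turn, a rotation vector about the world's x, y, z in degrees, then the shift along the world's x, y, z in mm, then the finger opening in mm, from 0 to 85.4. In form: [ax, ay, az, x, y, z, claw, ax, ay, az, x, y, z, claw, ...]. A call has 1 to 5 rows; each row shifts and turns the commanded pose from where the row before left it; what a row does not reach is not made up. A row lasts 1/10 s, in which the tool goes at most 50 mm and 8.59 degrees, less where a joint would pass 70% of its speed; a pose out of reach is approached as far as the arm can. A call is refused whole if a number of a shift passes 50 or a number of a turn 8.59, either way. A call with a gripper value outside its range is refused whole. The fingers move at their own pace and stop on an object; the grip force is fixed at half the most. Time passes only in rows, so rows that do not move let the fingers close. It gives the time, the measured TCP pose, the force, the opening and the grip force at its end, in the units of the state.
- sense(): the state, without advancing time (a new reading comes with each control period).
- grab_frame(name): name is "scene" or "top" or "wrist"; returns the picture (400x640x3 uint8, blue, green, red); there is no depth.
- calibration(name): a dict with "intrinsics" (3x3 intrinsics, pixels), "camera_from_world" (4x4, takes a point from world to camera coordinates); the wrist camera has in their place "T_tool_cam" (4x4, takes a point from camera to tool coordinates, whose origin is the TCP and whose axes are the flange's). Camera axes: x right, y down, z forward; pixel columns grow to the right and rows downward; lengths in m; the calibration is good to about 2 mm. A picture is of the moment at which its call begins: read the wrist's pose just before it. calibration takes no time and is no camera call.
- job_done(): hands the job in; it is judged then, once.
Trained networks look in the newest picture that a camera, given by its name, has taken for a name from the list of things; names that differ only in an ending like _2 or _b are one class to them, and where a whole thing is asked for, a point or a joint stands for the part that bears it (a point fixed in the world has none). Each returns a list of dicts, best first, with "score" (0 to 1); they miss things now and then, are a little off and sometimes report something else, mostly with a low value. They report only what shows in the picture. A call takes as long as a camera call.
- search_frame(camera, query): "location" ([x, y, z] in m, in the coordinates of the camera as it stood for that picture, good to about 4 mm: the middle of the surface that is visible of it).
- masks_of(camera, query): "pixels" (400x640 bool, what is visible of it).
- mark_of(camera, query): "location" ([x, y, z] in m, in the coordinates of the camera as it stood for that picture, good to about 4 mm: a listed point, or the origin of a listed thing).
The state is a dict: "clock": time; "qpos": joint angles; "dq": joint speeds; "joint_torque": joint torques, N m; "tool_pos": TCP position; "tool_rot": TCP orientation; "wrist_force": force on the tool from outside, world axes, zero at the start; "wrist_torque": the same for the moment, N m; "grip_width": opening from 0.0 (shut) to 1.0 (fully open); "gripper_force": force on a finger pad.
Only numpy, scipy, OpenCV 4.12 (cv2) and the standard library are available. Lean on these libraries where they do the work, as an engineer would, in place of code of your own. Each camera call takes 0.05 s, during which the arm holds its last target. There are 200 camera calls.

## Working session

There is one attempt and no reset: what is moved stays moved. The work goes in short steps, Python scripts to look and compute and a tool call to move; the robot and the scene stay as the last step left them, time stands still between calls to the robot, and variables do not carry over. Pictures are saved under pics/ and viewed, at most 10 in all, crops included, and the job is handed in when it is done.

Besides the shell and the picture viewer there is one more tool, called after ">>>" as name(argument=value, ...) on one line, values as JSON. send_rows: Moves the arm, as the interface text tells. Its arguments: {"type":"object","properties":{"deltas":{"type":"array","items":{"type":"number"}}},"required":["deltas"]}

```bash
mkdir -p pics; cat > h.py <<'E'
import numpy as np, cv2
from cell import *
from scipy.spatial.transform import Rotation as R
def towld(cam,p,s=None):
    c=calibration(cam)
    if cam=='wrist':
        s=s or sense(); T=np.array(c['T_tool_cam']); q=T[:3,:3]@p+T[:3,3]
        return R.from_rotvec(s['tool_rot']).as_matrix()@q+np.array(s['tool_pos'])
    T=np.linalg.inv(np.array(c['camera_from_world'])); return T[:3,:3]@p+T[:3,3]
def mk(cam,n,f=mark_of,s=None):
    for d in f(cam,n)[:2]: print(cam,n,round(d['score'],2),towld(cam,np.array(d['location']),s).round(4))
E
python3 - <<'E'
from h import *
s=sense(); print({k:np.round(v,3) for k,v in s.items()})
for c in ('top','scene'):
    cv2.imwrite(f'pics/{c}.png',grab_frame(c))
    for n in ('clamp','crank_axis','crank_grip','canister','canister_neck','cap_grip','cap','jaw_pad')+(('cup','tumbler','rack','ball_dish') if c=='top' else ()): mk(c,n)
E
```

```text
{'clock': np.float64(0.0), 'qpos': array([ 1.361,  0.508, -0.237,  1.501,  0.126,  1.149, -0.155]), 'dq': array([ 0.   ,  0.001, -0.001, -0.   , -0.002,  0.001,  0.001]), 'joint_torque': array([ 2.0000e-03, -6.2059e+01, -2.1860e+00, -2.4965e+01,  1.3000e-02,
        1.2000e-02,  0.0000e+00]), 'tool_pos': array([ 0.193, -0.594,  0.249]), 'tool_rot': array([-3.101, -0.492,  0.   ]), 'wrist_force': array([-0.277, -0.23 ,  0.845]), 'wrist_torque': array([0.012, 0.008, 0.008]), 'gripper_force': np.float64(0.0), 'grip_width': np.float64(0.997)}
top clamp 0.7 [ 0.5247  0.0095 -0.0016]
top crank_axis 0.93 [0.517  0.1072 0.1109]
top crank_grip 0.67 [0.5296 0.1585 0.1115]
top canister 0.51 [ 0.5353 -0.0696  0.0112]
top canister_neck 0.66 [ 0.5368 -0.0747  0.1165]
top cap_grip 0.93 [ 0.5324 -0.0701  0.1416]
top cap 0.93 [ 0.534  -0.0724  0.1018]
top jaw_pad 0.57 [ 0.5329 -0.0324  0.0014]
top cup 0.82 [6.244e-01 3.782e-01 4.000e-04]
top tumbler 0.59 [0.7683 0.1153 0.0028]
top rack 0.84 [ 0.456  -0.4121  0.0023]
top ball_dish 0.94 [ 0.4276  0.4174 -0.0007]
scene clamp 0.55 [ 0.5231  0.0081 -0.0011]
scene crank_axis 0.88 [0.5098 0.1138 0.1084]
scene crank_axis 0.64 [ 0.5314 -0.0718  0.1203]
scene crank_grip 0.65 [0.5218 0.1622 0.1087]
scene canister 0.82 [ 0.5335 -0.0714  0.0134]
scene canister_neck 0.61 [ 0.5322 -0.0748  0.1178]
scene cap_grip 0.88 [ 0.5338 -0.0699  0.1409]
scene cap 0.74 [ 0.5334 -0.0749  0.104 ]
scene jaw_pad 0.35 [ 0.5236 -0.0326  0.0035]
```

View pics/top.png

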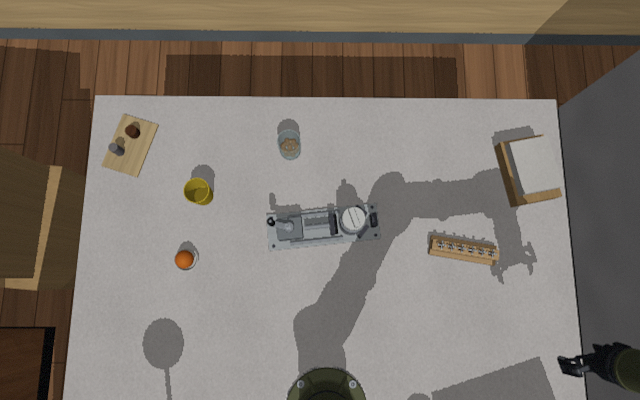

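View pics/scene.png

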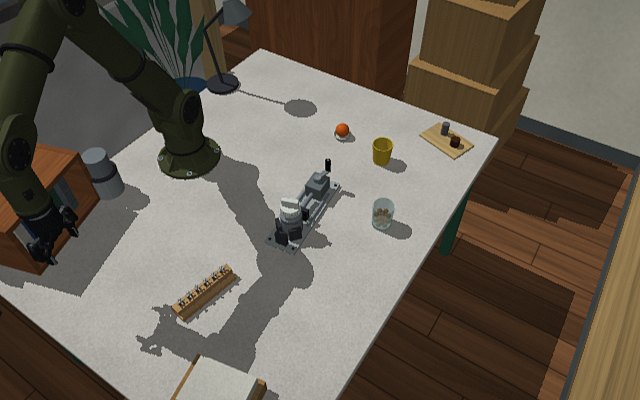

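Top view: clamp in the middle (canister cap ≈ (353,219), crank handle ≈ (271,221)), image up is +x and left is +y. The scene view agrees: handle black at (327,165), cap at (290,205). The bystanders are well clear. I set out towards the canister.

>>> send_rows(deltas=[0, 0, 0, 30, 35, 10, 85, 0, 0, 0, 30, 38, 10, 85, 0, 0, 0, 30, 38, 10, 85, 0, 0, 0, 30, 38, 10, 85, 0, 0, 0, 30, 38, 10, 85])

```text
clock: 1.6
tool_pos: [0.3444, -0.4056, 0.3009]
tool_rot: [3.102, 0.492, 0.0]
wrist_force: [1.0, -0.4, -0.2]
grip_width: 0.997
gripper_force: 0.0
```

>>> send_rows(deltas=[0, 0, 0, 25, 43, 0, 85, 0, 0, 0, 25, 43, 0, 85, 0, 0, 0, 20, 45, 0, 85, 0, 0, 0, 20, 45, 0, 85, 0, 0, 0, 10, 48, 0, 85])

```text
clock: 2.1
tool_pos: [0.4447, -0.1814, 0.3004]
tool_rot: [3.102, 0.493, 0.002]
wrist_force: [0.5, -0.2, -0.5]
grip_width: 0.997
gripper_force: 0.0
```

>>> send_rows(deltas=[0, 0, 0, 10, 48, 0, 85, 0, 0, 0, 10, 48, 0, 85, 0, 0, 0, 10, 45, 0, 85, 0, 0, 0, 0, 0, 0, 85])

```text
clock: 2.5
tool_pos: [0.4744, -0.035, 0.301]
tool_rot: [-3.097, -0.508, -0.004]
wrist_force: [0.5, -0.3, 0.3]
grip_width: 0.996
gripper_force: 0.0
```

```bash
python3 - <<'E'
from h import *
s=sense(); print({k:np.round(s[k],3) for k in ('clock','qpos','tool_pos','tool_rot')})
cv2.imwrite('pics/w1.png',grab_frame('wrist'))
for n in ('clamp','crank_axis','crank_grip','canister','canister_neck','cap_grip','cap','jaw_pad'): mk('wrist',n,s=s)
E
```

```text
{'clock': np.float64(2.5), 'qpos': array([ 0.403,  0.248, -0.488,  1.788,  0.124,  1.134, -1.37 ]), 'tool_pos': array([ 0.474, -0.035,  0.301]), 'tool_rot': array([-3.097, -0.508, -0.004])}
wrist clamp 0.57 [ 0.5252  0.0092 -0.0034]
wrist crank_axis 0.72 [0.513  0.1119 0.1066]
wrist crank_grip 0.7 [0.5237 0.1619 0.1077]
wrist crank_grip 0.64 [ 0.5252 -0.0238 -0.0051]
wrist cap_grip 0.63 [ 0.5337 -0.0693  0.141 ]
wrist cap_grip 0.44 [0.5256 0.162  0.1054]
wrist cap 0.64 [ 0.5295 -0.0688  0.1   ]
wrist jaw_pad 0.82 [ 0.5275 -0.0253 -0.005 ]
```

View pics/w1.png

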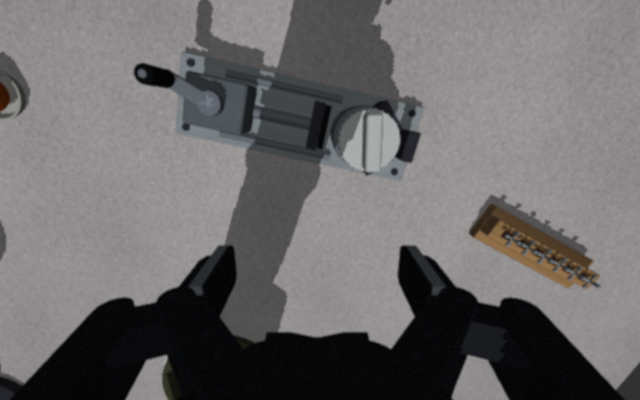

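Wrist view: handle top at (150,73), crank hub (207,102), cap bar near-vertical in the picture at (373,140), so the fingers already close across the bar. On to above the handle.

>>> send_rows(deltas=[0, 0, 0, 10, 40, -10, 85, 0, 0, 0, 10, 40, -20, 85, 0, 0, 0, 10, 40, -20, 60, 0, 0, 0, 10, 40, -20, 60, 0, 0, 0, 11, 36, -11, 60])

```text
clock: 3.45
tool_pos: [0.5243, 0.1548, 0.2177]
tool_rot: [3.103, 0.491, -0.003]
wrist_force: [0.4, -0.2, 0.1]
grip_width: 0.706
gripper_force: 0.0
```

>>> send_rows(deltas=[0, 0, 0, 0, 0, 0, 60])

```text
clock: 3.55
tool_pos: [0.5242, 0.1591, 0.2177]
tool_rot: [-3.098, -0.502, 0.002]
wrist_force: [0.1, 0.5, 0.2]
grip_width: 0.704
gripper_force: 0.0
```

```bash
python3 - <<'E'
from h import *
s=sense(); print({k:np.round(s[k],3) for k in ('clock','qpos','tool_pos','tool_rot')})
cv2.imwrite('pics/w2.png',grab_frame('wrist'))
for n in ('crank_grip','crank_axis'): mk('wrist',n,s=s)
E
```

```text
{'clock': np.float64(3.55), 'qpos': array([ 0.009,  0.447, -0.514,  1.752,  0.249,  1.009, -1.846]), 'tool_pos': array([0.524, 0.159, 0.218]), 'tool_rot': array([-3.098e+00, -5.020e-01,  2.000e-03])}
wrist crank_grip 0.89 [0.5244 0.1616 0.1065]
wrist crank_axis 0.57 [0.5127 0.1144 0.1071]
```

View pics/w2.png

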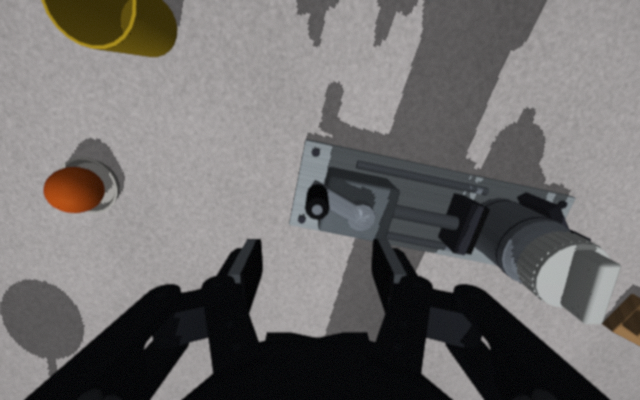

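Handle top at (317,207), midway between the fingers (245 and 385): aligned. Descend and close.

>>> send_rows(deltas=[0, 0, 0, 0, 1, -30, 50, 0, 0, 0, 0, 0, -35, 50, 0, 0, 0, 0, 0, -40, 50, 0, 0, 0, 0, 0, 0, 10, 0, 0, 0, 0, 0, 0, 10])

```text
clock: 4.2
tool_pos: [0.5243, 0.1546, 0.1149]
tool_rot: [-3.102, -0.491, 0.001]
wrist_force: [-0.7, 5.0, -3.5]
grip_width: 0.255
gripper_force: 2.5
```

>>> send_rows(deltas=[0, 0, 0, 0, 0, 0, 10, 0, 0, 0, 0, 0, 0, 10])

```text
clock: 4.4
tool_pos: [0.5246, 0.155, 0.1154]
tool_rot: [-3.102, -0.492, -0.001]
wrist_force: [-1.1, 2.6, -7.6]
grip_width: 0.219
gripper_force: 59.2
```

```bash
python3 - <<'E'
from h import *
s=sense(); print({k:np.round(s[k],4) for k in ('clock','qpos','dq','tool_pos','tool_rot','wrist_force','wrist_torque')})
grab_frame('top')
for n in ('crank_grip','crank_axis'): mk('top',n)
s=sense(); print(s['tool_pos'])
grab_frame('wrist')
for n in ('crank_grip','crank_axis','cap_grip'): mk('wrist',n,s=s)
E
```

```text
{'clock': np.float64(4.4), 'qpos': array([-0.0325,  0.562 , -0.4557,  1.882 ,  0.3418,  0.7736, -1.9307]), 'dq': array([-0.0008,  0.0001,  0.0046,  0.0014,  0.0045, -0.0046, -0.0049]), 'tool_pos': array([0.5246, 0.155 , 0.1154]), 'tool_rot': array([-3.1022e+00, -4.9220e-01, -1.5000e-03]), 'wrist_force': array([-1.0903,  2.5865, -7.6409]), 'wrist_torque': array([ 0.6043,  0.2653, -0.0007])}
top crank_axis 0.9 [0.5168 0.1047 0.1096]
[0.52483517 0.15484972 0.11530319]
wrist crank_grip 0.56 [0.529  0.1601 0.1108]
wrist crank_grip 0.39 [0.4229 0.418  0.0007]
wrist crank_axis 0.73 [0.535  0.1616 0.1089]
```

>>> send_rows(deltas=[0, 0, 0, 12.3, -4.3, 0, 10, 0, 0, 0, 10.8, -7.3, 0, 10, 0, 0, 0, 8.6, -9.8, 0, 10])

```text
clock: 5.05
tool_pos: [0.5526, 0.1299, 0.1147]
tool_rot: [3.098, 0.49, -0.014]
wrist_force: [-22.4, -7.3, 20.9]
grip_width: 0.216
gripper_force: 62.5
```

>>> send_rows(deltas=[0, 0, 0, 0, 0, 0, 10])

```text
clock: 5.15
tool_pos: [0.5533, 0.1281, 0.1148]
tool_rot: [3.097, 0.485, -0.013]
wrist_force: [-15.6, -8.9, 18.3]
grip_width: 0.217
gripper_force: 62.5
```

>>> send_rows(deltas=[0, 0, 0, 3, -13.7, 0, 10, 0, 0, 0, 1.7, -12.9, 0, 10, 0, 0, 0, -1.7, -12.9, 0, 10, 0, 0, 0, -5, -12.1, 0, 10, 0, 0, 0, -7.9, -10.4, 0, 10])

```text
clock: 5.65
tool_pos: [0.5439, 0.0744, 0.115]
tool_rot: [-3.098, -0.497, 0.004]
wrist_force: [-10.4, 13.1, 5.2]
grip_width: 0.219
gripper_force: 61.3
```

>>> send_rows(deltas=[0, 0, 0, 0, 0, 0, 10])

```text
clock: 5.75
tool_pos: [0.5429, 0.0733, 0.115]
tool_rot: [-3.1, -0.495, 0.006]
wrist_force: [-11.6, 9.0, 7.8]
grip_width: 0.214
gripper_force: 61.3
```

>>> send_rows(deltas=[0, 0, 0, -14, -6.9, 0, 10, 0, 0, 0, -12.1, -5, 0, 10, 0, 0, 0, -12.9, -1.7, 0, 10, 0, 0, 0, -12.9, 1.7, 0, 10, 0, 0, 0, -12.1, 5, 0, 10])

```text
clock: 6.25
tool_pos: [0.4838, 0.0638, 0.1152]
tool_rot: [3.102, 0.49, 0.006]
wrist_force: [4.4, 0.6, -0.3]
grip_width: 0.217
gripper_force: 60.1
```

>>> send_rows(deltas=[0, 0, 0, 0, 0, 0, 10])

```text
clock: 6.35
tool_pos: [0.4817, 0.0649, 0.1151]
tool_rot: [3.102, 0.494, 0.001]
wrist_force: [-0.7, 0.6, 5.6]
grip_width: 0.211
gripper_force: 60.8
```

Tracking well. Continue with the same circle.

>>> send_rows(deltas=[0, 0, 0, -10.4, 7.9, 0, 10, 0, 0, 0, -7.9, 10.4, 0, 10, 0, 0, 0, -5, 12.1, 0, 10, 0, 0, 0, -1.7, 12.9, 0, 10, 0, 0, 0, 1.7, 12.9, 0, 10])

```text
clock: 6.85
tool_pos: [0.4578, 0.1198, 0.115]
tool_rot: [3.1, 0.491, -0.003]
wrist_force: [-3.8, -2.0, 12.3]
grip_width: 0.218
gripper_force: 61.5
```

>>> send_rows(deltas=[0, 0, 0, 0, 0, 0, 10])

```text
clock: 6.95
tool_pos: [0.4586, 0.1224, 0.115]
tool_rot: [-3.102, -0.496, 0.0]
wrist_force: [-5.4, 4.2, 12.7]
grip_width: 0.216
gripper_force: 61.3
```

>>> send_rows(deltas=[0, 0, 0, 5, 12.1, 0, 10, 0, 0, 0, 7.9, 10.4, 0, 10, 0, 0, 0, 10.4, 7.9, 0, 10, 0, 0, 0, 12.1, 5, 0, 10, 0, 0, 0, 12.9, 1.7, 0, 10])

```text
clock: 7.45
tool_pos: [0.5073, 0.1585, 0.115]
tool_rot: [3.102, 0.494, -0.001]
wrist_force: [-3.3, -1.7, 9.8]
grip_width: 0.219
gripper_force: 61.4
```

>>> send_rows(deltas=[0, 0, 0, 12.9, -1.7, 0, 10, 0, 0, 0, 12.1, -5, 0, 10, 0, 0, 0, 0, 0, 0, 10])

```text
clock: 7.75
tool_pos: [0.5343, 0.1501, 0.1151]
tool_rot: [3.102, 0.49, 0.003]
wrist_force: [-0.1, -0.6, 8.6]
grip_width: 0.217
gripper_force: 61.4
```

>>> send_rows(deltas=[0, 0, 0, 7, -5, 0, 10, 0, 0, 0, 3.4, -2.9, 0, 10, 0, 0, 0, 0, 0, 0, 10])

```text
clock: 8.05
tool_pos: [0.536, 0.149, 0.1149]
tool_rot: [-3.095, -0.502, 0.015]
wrist_force: [-22.9, 13.9, 20.2]
grip_width: 0.219
gripper_force: 62.9
```

Hard against the stop (27 N along the tangent, no motion). Relax, open and rise.

>>> send_rows(deltas=[0, 0, 0, -5, 4, 0, 10, 0, 0, 0, 0, 0, 0, 50, 0, 0, 0, 0, 0, 0, 50, 0, 0, 0, 0, 0, 15, 50, 0, 0, 0, 0, 0, 45, 60])

```text
clock: 8.55
tool_pos: [0.5361, 0.1452, 0.1712]
tool_rot: [3.102, 0.49, -0.013]
wrist_force: [0.7, -0.5, 0.4]
grip_width: 0.705
gripper_force: 0.0
```

>>> send_rows(deltas=[0, 0, 0, 0, -30, 50, 70, 0, 0, 0, 0, -45, 20, 70, 0, 0, 0, -10, -48, 0, 70, 0, 0, 0, -10, -45, 0, 70, 0, 0, 0, 0, 0, 0, 70])

```text
clock: 9.05
tool_pos: [0.5165, -0.0255, 0.2366]
tool_rot: [3.101, 0.473, -0.004]
wrist_force: [-0.3, 1.2, -0.8]
grip_width: 0.817
gripper_force: 0.0
```

```bash
python3 - <<'E'
from h import *
s=sense(); print({k:np.round(s[k],3) for k in ('clock','qpos','tool_pos','tool_rot','wrist_force')})
im=grab_frame('wrist'); cv2.imwrite('pics/w3.png',im)
for n in ('crank_grip','crank_axis','canister','cap_grip','cap','jaw_pad'): mk('wrist',n,s=s)
grab_frame('top')
for n in ('crank_grip','cap_grip','canister'): mk('top',n)
E
```

```text
{'clock': np.float64(9.05), 'qpos': array([ 0.356,  0.379, -0.504,  1.798,  0.217,  1.021, -1.501]), 'tool_pos': array([ 0.517, -0.026,  0.237]), 'tool_rot': array([ 3.101,  0.473, -0.004]), 'wrist_force': array([-0.279,  1.205, -0.77 ])}
wrist crank_grip 0.57 [0.5416 0.1546 0.1055]
wrist crank_axis 0.66 [0.5115 0.1139 0.108 ]
wrist cap_grip 0.9 [ 0.532  -0.0744  0.1402]
wrist cap 0.86 [ 0.5325 -0.074   0.0989]
wrist jaw_pad 0.47 [ 0.5292 -0.0359 -0.0048]
top crank_grip 0.51 [0.5472 0.1493 0.1114]
```

View pics/w3.png

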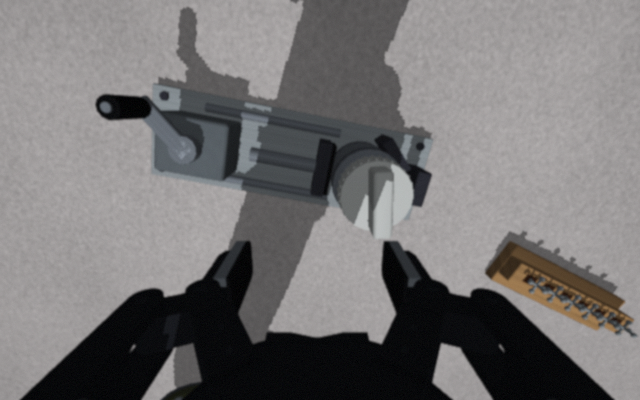

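Cap bar at (381,203), upright in the picture, i.e. across the closing line; the crank handle is at its stop position and the pad is against the canister. Move over the cap, descend in two steps.

>>> send_rows(deltas=[0, 0, 0, 7, -25, -10, 60, 0, 0, 0, 7, -23, -20, 60, 0, 0, 0, 0, 0, -10, 60, 0, 0, 0, 0, 0, 0, 60])

```text
clock: 10.0
tool_pos: [0.5308, -0.0646, 0.1957]
tool_rot: [-3.102, -0.491, 0.005]
wrist_force: [-0.2, 0.3, 0.4]
grip_width: 0.702
gripper_force: 0.0
```

```bash
python3 - <<'E'
from h import *
s=sense(); print({k:np.round(s[k],4) for k in ('clock','tool_pos','tool_rot','dq')})
im=grab_frame('wrist'); cv2.imwrite('pics/w4.png',im)
for n in ('cap_grip','cap'): mk('wrist',n,s=s)
E
```

```text
{'clock': np.float64(10.0), 'tool_pos': array([ 0.5308, -0.0646,  0.1957]), 'tool_rot': array([-3.1017, -0.4912,  0.0045]), 'dq': array([-0.0135, -0.0305, -0.0301, -0.0248, -0.0121,  0.0259,  0.006 ])}
wrist cap_grip 0.7 [ 0.5362 -0.075   0.0126]
wrist cap_grip 0.65 [ 0.5344 -0.0744  0.1405]
wrist cap 0.95 [ 0.5301 -0.0722  0.1004]
```

View pics/w4.png

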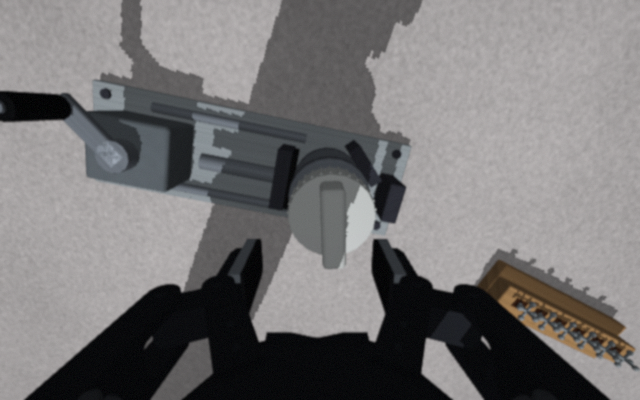

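Bar at column 333, fingers' middle at 317: shift about 9 mm towards -y, then go down and close.

>>> send_rows(deltas=[0, 0, 0, 2, -9, -10, 60, 0, 0, 0, 0, 0, -20, 60, 0, 0, 0, 0, 0, -15, 60, 0, 0, 0, 0, 0, 0, 5, 0, 0, 0, 0, 0, 0, 5])

```text
clock: 10.65
tool_pos: [0.5338, -0.0737, 0.1523]
tool_rot: [-3.103, -0.493, -0.0]
wrist_force: [0.1, 0.3, 0.3]
grip_width: 0.371
gripper_force: 0.0
```

>>> send_rows(deltas=[0, 0, 0, 0, 0, 0, 5, 0, 0, 0, 0, 0, 0, 5])

```text
clock: 10.85
tool_pos: [0.5343, -0.0737, 0.1532]
tool_rot: [3.102, 0.492, 0.003]
wrist_force: [-0.7, -0.9, 1.6]
grip_width: 0.171
gripper_force: 59.6
```

>>> send_rows(deltas=[0, 0, 0, 0, 0, -4, 5, 0, 0, 0, 0, 0, -4, 5, 0, 0, 0, 0, 0, 0, 5, 0, 0, 0, 0, 0, 0, 5])

```text
clock: 11.25
tool_pos: [0.5344, -0.0737, 0.1457]
tool_rot: [3.102, 0.492, 0.004]
wrist_force: [-2.8, -0.6, 10.6]
grip_width: 0.174
gripper_force: 60.9
```

Pressed about 6–7 mm at 10.6 N. Now twist.

>>> send_rows(deltas=[0, 0, 4, 0, 0, 0, 5, 0, 0, 6, 0, 0, 0, 5, 0, 0, 6, 0, 0, 0, 5, 0, 0, 6, 0, 0, 0, 5, 0, 0, 6, 0, 0, 0, 5])

```text
clock: 11.75
tool_pos: [0.5353, -0.0733, 0.146]
tool_rot: [2.887, 1.234, 0.006]
wrist_force: [0.1, 0.4, 10.6]
grip_width: 0.172
gripper_force: 60.8
```

>>> send_rows(deltas=[0, 0, 7, 0, 0, 0, 5, 0, 0, 7, 0, 0, 0, 5, 0, 0, 7, 0, 0, 0, 5, 0, 0, 7, 0, 0, 0, 5, 0, 0, 4, 0, 0, 0, 5])

```text
clock: 12.25
tool_pos: [0.5351, -0.0733, 0.1459]
tool_rot: [2.434, 1.982, 0.004]
wrist_force: [-0.6, -0.1, 10.5]
grip_width: 0.171
gripper_force: 60.8
```

```bash
python3 - <<'E'
from h import *
s=sense(); print({k:np.round(s[k],3) for k in ('clock','qpos','tool_pos','tool_rot','wrist_force','wrist_torque')})
im=grab_frame('wrist'); cv2.imwrite('pics/w5.png',im[100:350,100:540])
E
```

```text
{'clock': np.float64(12.25), 'qpos': array([ 0.581,  0.57 , -0.756,  1.867,  0.495,  0.897, -0.618]), 'tool_pos': array([ 0.535, -0.073,  0.146]), 'tool_rot': array([2.434, 1.982, 0.004]), 'wrist_force': array([-0.631, -0.119, 10.492]), 'wrist_torque': array([0.068, 0.232, 0.013])}
```

View pics/w5.png

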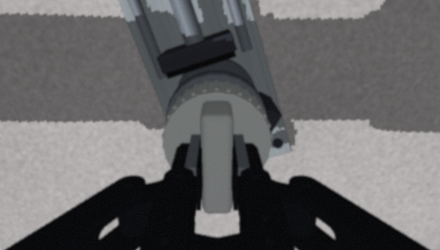

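The bar is still square in the fingers, and the tool has turned 60°. Lift straight up.

>>> send_rows(deltas=[0, 0, 0, 0, 0, 8, 5, 0, 0, 0, 0, 0, 10, 5, 0, 0, 0, 0, 0, 15, 5, 0, 0, 0, 0, 0, 20, 5, 0, 0, 0, 0, 0, 25, 5])

```text
clock: 12.8
tool_pos: [0.5329, -0.0737, 0.2225]
tool_rot: [-2.44, -1.977, 0.002]
wrist_force: [-0.4, 0.0, -1.3]
grip_width: 0.172
gripper_force: 59.2
```

>>> send_rows(deltas=[0, 0, 0, 0, 0, 25, 5, 0, 0, 0, 0, 0, 15, 5, 0, 0, 0, 0, 0, 0, 5, 0, 0, 0, 0, 0, 0, 5, 0, 0, 0, 0, 0, 0, 5])

```text
clock: 13.3
tool_pos: [0.533, -0.0739, 0.2611]
tool_rot: [-2.44, -1.977, 0.002]
wrist_force: [0.5, -0.4, -0.2]
grip_width: 0.173
gripper_force: 59.2
```

```bash
python3 - <<'E'
from h import *
s=sense(); print({k:np.round(s[k],3) for k in ('clock','dq','tool_pos','wrist_force','grip_width','gripper_force')})
im=grab_frame('scene'); cv2.imwrite('pics/s2.png',cv2.resize(im[80:280,190:410],None,fx=2.7,fy=2.7))
for n in ('cap','canister','canister_neck','crank_grip'): mk('scene',n)
E
```

```text
{'clock': np.float64(13.3), 'dq': array([-0.001,  0.006, -0.002, -0.   ,  0.001,  0.003,  0.   ]), 'tool_pos': array([ 0.533, -0.074,  0.261]), 'wrist_force': array([ 0.522, -0.396, -0.162]), 'grip_width': np.float64(0.173), 'gripper_force': np.float64(59.242)}
scene cap 0.78 [ 0.5317 -0.0786  0.2117]
scene cap 0.51 [ 0.6179  0.3833 -0.0031]
scene canister 0.72 [ 0.531  -0.0754  0.0146]
scene canister_neck 0.68 [ 0.5317 -0.0757  0.1205]
scene crank_grip 0.5 [0.5402 0.155  0.107 ]
scene crank_grip 0.24 [ 0.5301 -0.0384  0.0038]
```

View pics/s2.png

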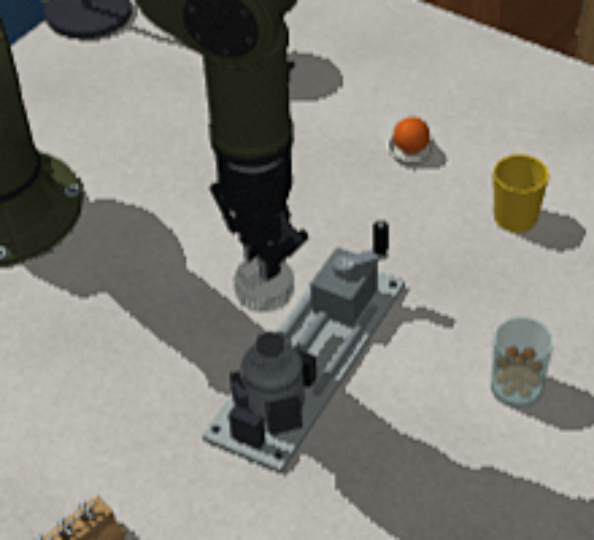

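The cap hangs upright in the fingers at (263,285), above the open canister at (270,345). The canister is upright in the jaws, and the bystanders are untouched. The cap edge is at z ≈ 0.21, about 0.2 m in the canister frame.

```bash
python3 -c "
from cell import job_done; print(job_done())"
```

```text
the job is handed in; nothing more can be done
None
```

The job is handed in: I wound the crank to its stop, pressed the cap, twisted it about 60° and lifted it off, and it is held upright about 10 cm above the open, still-clamped canister; the hand-in returned no verdict.

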